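# Move the charged battery pack from the charger to the bar lamp

## Robot

A 6-joint arm with a two-finger parallel gripper is mounted at the origin on a cart in front of the work surface, level with it; the furniture and walls round the work are solid. World frame = base frame: x ahead of the robot, y to its left, z up, the work surface at z = 0. Lengths are in m, angles in rad, forces in N, time in s.
With the tool pointing down it reaches from about 0.35 to 1 m from the base axis. Payload 7.1 kg.
Tool frame: the origin (TCP) lies at the very end of the fingers, on their centre line; the grasp point (between the pads) lies 19 mm behind it (manip.tcp_to_grasp is the distance from the TCP to the grasp point, in m); z points along the fingers, y is the direction in which the jaws open and shut (so a half turn about z gives the same grasp; the last joint's range is limited). The gripper opens to 85 mm and grips with 20 to 120 N. Pads are 22 mm wide; open, the fingers measure 114 mm over their backs; the gripper's body (76 mm by 85 mm) begins 54 mm behind the grasp point. The pads swing forward as they close: fully open they stand 13 mm farther back than shut.
Start: joints at [1.083, 0.423, 1.63, -0, 1.089, -0.019], TCP at [0.282, 0.558, 0.201] pointing down, gripper open.
Joint ranges: [-3, 3], [-0.9, 2.11], [0.09, 2.58], [-1.31, 4.45], [0.11, 2.69], [-2.54, 2.54]. Speed limits (rad/s): [2.39, 2.39, 3.01, 3.14, 3.14, 3.14].

## Interface

Orientations are given as a unit quaternion [x, y, z, w].
In Python, from bench import state, camera, manip gives the robot as it stands. The module is installed in compiled form; this text tells all that it offers.
- The arm moves only by the tool jog_arm, never from a script. Its argument "moves" is a list of rows, each a list of 2 entries, a list of its own where there are three numbers: the shift along the tool's x, y, z in cm, then the turn about the tool's z in rad. In form: [[[dx, dy, dz], yaw], ...]. A call has 1 to 20 rows; each row is the pose to reach, as a shift and turn from the pose measured when the call began, along the tool's axes at that moment; what a row does not reach only later rows make up. A row lasts 1/8 s, in which the tool goes at most 62.5 mm and 10.7 degrees, less where a joint would pass 70% of its speed; a pose out of reach is approached as far as the arm can. A call with a gripper value outside its range is refused whole. "jaw" is the finger opening in cm, from 0 to 8.54, set as the call begins (left out, the last holds). The fingers move at their own pace and stop on an object; the grip force is fixed at half the most. Time passes only in rows, so rows that repeat a pose let the fingers close. It gives the time, the measured TCP pose, the force and the opening at its end, in the units of the state.
- state(): the state, without advancing time (a new reading comes with each control period).
- camera(name): name is "scene" or "top" or "wrist"; returns a dict with "image" (420x560x3 uint8, red, green, blue), "K" (3x3 intrinsics, pixels), "position" and "orientation" of the camera in the world. Camera axes: x right, y down, z forward; pixel columns grow to the right and rows downward; lengths in m; the calibration is good to about 2 mm. A picture is of the moment at which its call begins. There is no depth.
- manip.sign_off(): hands the job in, once; it reports no verdict.
The state is a dict: "t": time; "joint_pos": joint angles; "qd": joint speeds; "tau": joint torques, N m; "ee_pos": TCP position; "ee_rot": TCP orientation; "contact_force": force on the tool from outside, world axes, zero at the start; "moment": the same for the moment, N m; "opening": finger opening in m.
Only numpy, scipy, OpenCV 4.12 (cv2) and the standard library are available. Lean on these libraries where they do the work, as an engineer would, in place of code of your own. Each camera call takes 0.05 s, during which the arm holds its last target.

## Task

The bar's cordless lamp has no battery. Press the spring catch of the charger so that the battery pack slides free, lift the pack out, lay it in the sloping rail of the lamp and slide it up under the lips, nose first, until the lamp's catch clicks up and holds it. Do not shift or knock over the small things standing about.

Things in the scene. Friction and masses are not known exactly. Their poses are not given: they have to be found in the camera images.
- pack: Battery pack, 0.25 kg: black foot plate 70 long (own x) x 60 wide x 10 thick under a grey block 44 wide (own y) x 57 long (x -30 to +27, z 10 to 55 mm) with flat ridged sides: grip it across the 44 mm. Origin: middle of the underside; x to the nose (leads up the rail), z out of the top. Slippery runners. Starts latched on the charger's rail, so pitched 24 deg, nose up and away from the robot.
- pack_nose (a point): Point at the lower front edge of the pack's nose, 35 mm along own x from the pack's origin. Under this end is a 10 mm thick nose bar that the catch hooks behind.
- charger: Battery charger, fixed: sloping rail with black bed and aluminium sides, 84 wide, on a plinth 154 x 90 x 52, a vented black housing 105 high behind it, nothing above it. Origin: on the worktop under the rail; x level, from the foot of the rail to its head, z up. The rail climbs at 24 deg along +x; its zero (foot stop, rail floor) is at x -90, z +60 mm in this frame.
- charger_home (a point): Where the pack's origin lies when latched in the charger: 86 mm up the rail from its zero; x up the rail, z square to the rail floor (pitched 24 deg like a latched pack).
- charger_foot (a point): Same axes as charger_home, 50 mm down the rail from it: where the pack's origin comes to rest against the foot stop after the catch is pressed (it slides down by its own weight). There it is clear of the lips and lifts out square to the rail.
- charger_pad (a point): Middle of the top of the charger catch's steel thumb pad (28 wide, 18 along the rail), at the head of the rail, 14 mm above the rail floor. Moves with the catch. Press it square to the rail (or straight down).
- charger_catch (a joint): Charger catch, m: 0 up (holding), 0.007 fully pressed, square into the rail floor; the pack is freed from about 0.005. Spring: 2 N at 0 to about 5 N fully pressed.
- lamp: Cordless bar lamp, fixed, its rail empty: rail, catch, plinth and frame the same as the charger's, but behind the rail, at x +80 mm, stands a thin post with a paper shade (144 wide below, 110 above, z 235 to 330 mm) that hangs over the head of the rail: come in square to the rail, or within a few degrees of it, the tool leaning back toward the robot.
- lamp_home (a point): Where the pack's origin lies when latched in the lamp, x up the rail, z square to the rail floor (pitched 24 deg). The head stop lets it go 2.5 mm further. Over the rail from 89 to 129 mm from its zero, lips 12.5 to 16.5 mm above the floor cover the pack's foot plate, leaving 51 mm for the block; walls there are 65 apart.
- lamp_foot (a point): Same axes, 50 mm down the rail from lamp_home: pack origin when it lies against the foot stop, clear of the lips: lay it in at 0 to 6 mm up from here. This loading part, 0 to 60 mm from the rail's zero, is open above, 72 between side walls 12 high; from 60 on the walls narrow and the lips' flared mouth (from 77) stands up to 21 mm above the floor. An unlatched pack slides back to here.
- lamp_catch (a joint): Lamp catch, m: 0 up, 0.007 fully down. The pack's nose bar rides the ramped tooth down by 5 mm over the last 20 mm of travel (about 5 N push), then it springs up behind the bar.
- wine_stopper: Bystander: wine stopper standing on its cap, 41 wide, 56 high, between the docks.
- shot_glass: Bystander: shot glass, 48 wide, 61 high, at the left in front.
- tea_light: Bystander: tea light, 38 wide, 15 high, between the docks in front.
- match_box: Bystander: matchbox, 36 x 56 x 16, lying at the right.
- espresso_cup: Bystander: white espresso cup, 58 wide, 56 high, at the left.
- jigger: Bystander: steel double jigger, 47 wide, 94 high, at the left.

How it is judged:
By the outcome, as a careful person would: the job done as asked, in the order asked, and still so for the second after the job is handed in, with the robot touching nothing.
It also fails if it takes over 51 s, if anything falls off the work surface, if the arm or the gripper's body presses on something with over 40 N, if the wrist force passes 120 N, or if a joint passes its speed limit or range.

## Working session

There is one attempt and no reset: what is moved stays moved. The work goes in short steps, Python scripts to look and compute and a tool call to move; the robot and the scene stay as the last step left them, time stands still between calls to the robot, and variables do not carry over. Pictures are saved under pics/ and viewed, and the job is handed in when it is done.

Besides the shell and the picture viewer there is one more tool, called after "Call:" as name(argument=value, ...), one argument or row to a line, values as JSON. jog_arm: Moves the arm, as the interface text tells. Its arguments: {"type":"object","properties":{"moves":{"type":"array","items":{"type":"array"}},"jaw":{"type":"number"}},"required":["moves"]}

```bash
mkdir -p pics
cat > h.py <<'E'
import numpy as np, cv2
from scipy.spatial.transform import Rotation as R
from bench import state, camera, manip
def snap(n,f):
    c=camera(n); cv2.imwrite(f'pics/{f}.png',cv2.cvtColor(c['image'],cv2.COLOR_RGB2BGR)); np.savez(f'pics/{f}.npz',**{k:np.array(v) for k,v in c.items()}); return c
def load(f): return dict(np.load(f'pics/{f}.npz'))
def RR(c):
    o=np.array(c['orientation']); return R.from_quat(o).as_matrix() if o.size==4 else o
def ray(c,px):
    d=np.linalg.inv(c['K'])@np.array([px[0],px[1],1.]); d=RR(c)@d; return np.array(c['position']),d/np.linalg.norm(d)
def onz(c,px,z):
    p,d=ray(c,px); return p+d*(z-p[2])/d[2]
def proj(c,X):
    v=RR(c).T@(np.array(X)-c['position']); v=c['K']@v; return v[:2]/v[2]
def tri(c1,p1,c2,p2):
    a,u=ray(c1,p1); b,v=ray(c2,p2)
    s=np.linalg.lstsq(np.stack([u,-v],1),b-a,rcond=None)[0]
    x,y=a+u*s[0],b+v*s[1]; return (x+y)/2,np.linalg.norm(x-y)
E
python3 - <<'E'
from h import *
for n in ['scene','top','wrist']:
    c=snap(n,n+'0'); print(n,c['K'].tolist(),c['position'],c['orientation'])
print(state(), manip.tcp_to_grasp)
E
```

```text
scene [[533.0403857991977, 0.0, 270.19400120536676], [0.0, 533.0403857991977, 208.89560254624703], [0.0, 0.0, 1.0]] [-0.38205425 -0.60251715  0.90300202] [ 0.79962993 -0.35474114  0.19022863 -0.44560495]
top [[384.55942531981435, 0.0, 279.6226976435612], [0.0, 384.55942531981435, 208.891784479264], [0.0, 0.0, 1.0]] [0.36292876 0.24347676 1.23361988] [ 0.71677642 -0.6940806   0.05596629 -0.03676231]
wrist [[326.6518353335885, 0.0, 281.6146672806729], [0.0, 326.6518353335885, 214.9467670670162], [0.0, 0.0, 1.0]] [0.2122239  0.59225051 0.37338164] [0.84130372 0.51696346 0.08224792 0.13487813]
{'t': 0.15, 'joint_pos': array([ 1.08298700e+00,  4.23714085e-01,  1.63053470e+00, -3.78808125e-05,
        1.08860123e+00, -1.89741314e-02]), 'qd': array([ 1.52571616e-03, -3.20810875e-03, -1.86354692e-03,  4.98317510e-05,
        6.37777800e-04,  1.67906008e-03]), 'tau': array([ 5.77547507e-04, -5.57763684e+01, -2.82017577e+01,  2.71625572e-05,
        4.75365887e-03, -2.43974961e-05]), 'ee_pos': array([0.2821509 , 0.55714679, 0.19988587]), 'ee_rot': array([ 2.32267955e-01,  9.72651634e-01, -6.12810206e-04, -1.41363445e-04]), 'contact_force': array([ 0.60839933, -0.34232749,  0.18282849]), 'moment': array([-0.063603  ,  0.00301468, -0.02401377]), 'opening': 0.08540258358098306} 0.0187
```

View pics/scene0.png

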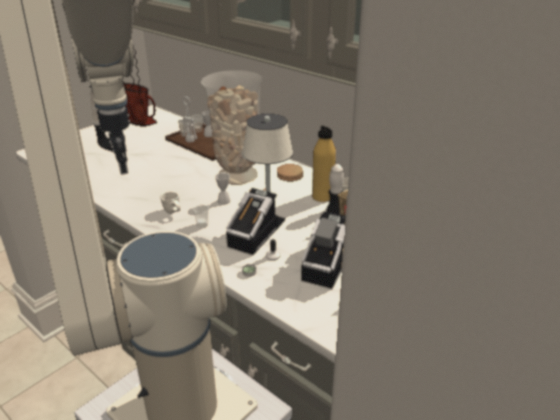

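View pics/top0.png

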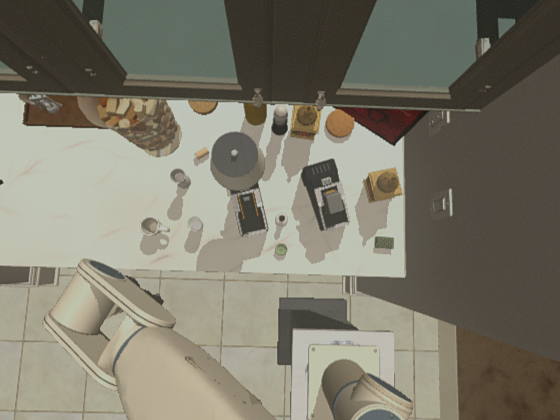

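View pics/wrist0.png

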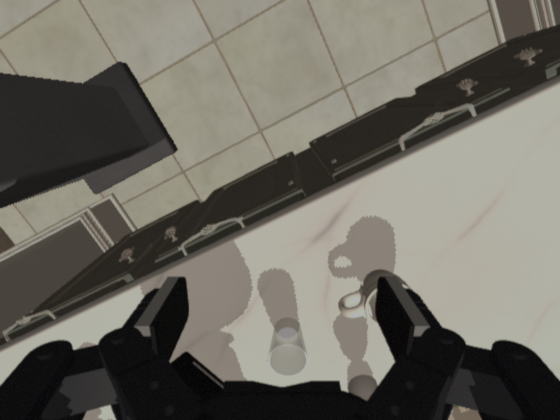

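Run:
```python
from h import *
a=cv2.imread('pics/top0.png')
cv2.imwrite('pics/t_z.png',cv2.resize(a[140:270,140:410],(800,385),interpolation=cv2.INTER_CUBIC))
cv2.imwrite('pics/t_ch.png',cv2.resize(a[150:240,290:370],(711,600)[0:2] if 0 else (533,600),interpolation=cv2.INTER_CUBIC))
cv2.imwrite('pics/t_la.png',cv2.resize(a[160:250,215:295],(533,600),interpolation=cv2.INTER_CUBIC))
b=cv2.imread('pics/scene0.png')
cv2.imwrite('pics/s_z.png',cv2.resize(b[170:300,200:360],(738,600),interpolation=cv2.INTER_CUBIC))
```

```text
(no output)
```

View pics/t_ch.png

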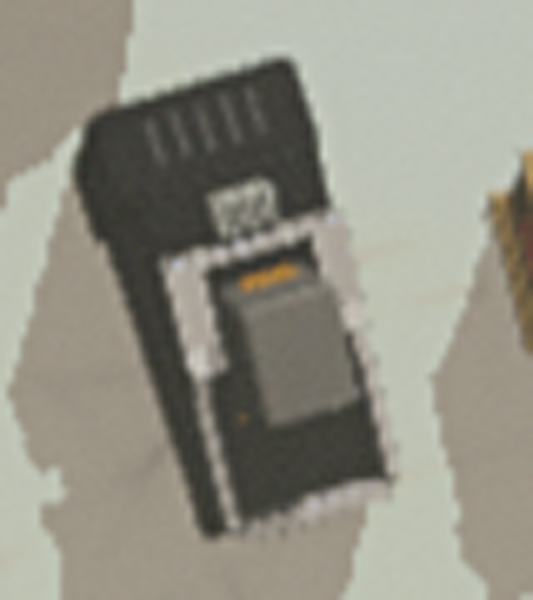

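View pics/t_la.png

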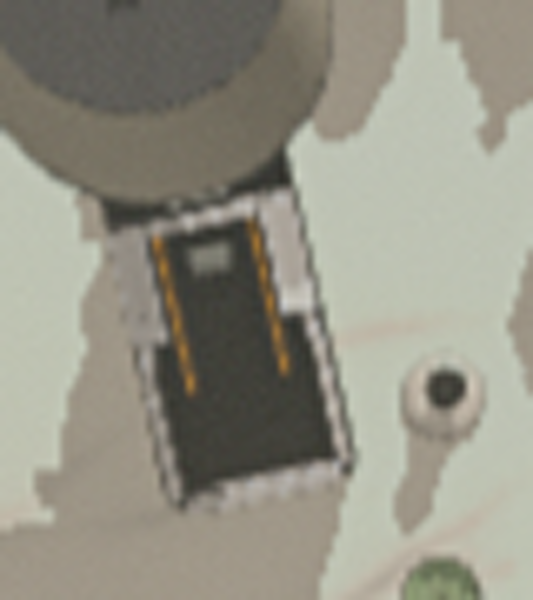

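View pics/s_z.png

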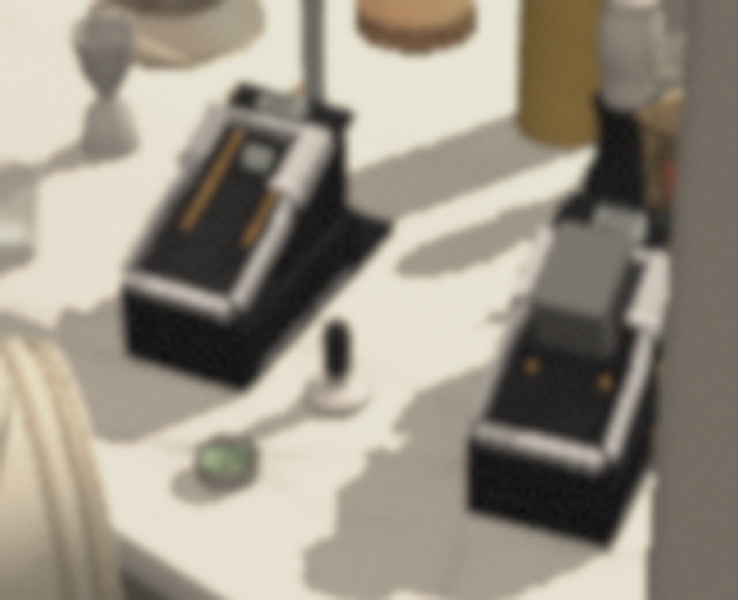

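Run:
```python
from h import *
c=load('top0')
f=lambda p,o:(o[0]+p[0]/6.6625-.43,o[1]+p[1]/6.667-.43)
def show(n,o,q):
    for k,(p,z) in q.items():
        print(n,k,np.round(onz(c,f(p,o),z)*1000))
show('ch',(290,150),dict(fl=((226,533),.068),fr=((395,487),.068),hl=((163,258),.125),hr=((342,212),.125),pad=((243,208),.130),bl=((268,425),.103),br=((357,398),.103)))
show('la',(215,160),dict(fl=((178,505),.068),fr=((352,465),.068),hl=((108,232),.125),hr=((290,188),.125)))
s=load('wrist0'); print(RR(s), R.from_quat(state()['ee_rot']).as_matrix())
```

```text
ch fl [459.  79.  68.]
ch fr [482.   1.  68.]
ch hl [574. 116. 125.]
ch hr [598.  37. 125.]
ch pad [597.  82. 130.]
ch bl [505.  65. 103.]
ch br [518.  26. 103.]
la fl [433. 327.  68.]
la fr [454. 249.  68.]
la hl [548. 359. 125.]
la hr [570. 280. 125.]
[[ 0.45196812  0.84765967  0.2778451 ]
 [ 0.89203346 -0.42911334 -0.1419086 ]
 [-0.00106316  0.31198529 -0.95008634]] [[-8.92103155e-01  4.51831438e-01 -5.59667118e-04]
 [ 4.51831785e-01  8.92102443e-01 -1.12643330e-03]
 [-9.67757483e-06 -1.25777009e-03 -9.99999209e-01]]
```

```bash
cat >> h.py <<'E'
def plan(P,ang=None):
    """shift (cm, tool axes) & yaw to world TCP P, tool x axis heading ang (deg)"""
    s=state(); M=R.from_quat(s['ee_rot']).as_matrix()
    d=M.T@(np.array(P)-s['ee_pos'])*100
    h=np.degrees(np.arctan2(M[1,0],M[0,0]))
    y=0 if ang is None else -np.radians((ang-h+180)%360-180)
    print('shift',np.round(d,2),'yaw',round(y,3),'heading',round(h,2),'tilt',np.round(M[:,2],4))
E
python3 - <<'E'
from h import *
plan((.46,.294,.27),195.2)
E
```

```text
shift [-27.76 -15.45  -6.99] yaw -0.734 heading 153.14 tilt [-6.0e-04 -1.1e-03 -1.0e+00]
```

Call:
jog_arm(
  moves=[
    [[-3.5,-1.9,-3],-0.1],
    [[-8,-4.5,-6],-0.25],
    [[-13,-7.2,-7],-0.4],
    [[-18,-10,-7],-0.55],
    [[-23,-12.8,-7],-0.68],
    [[-27.8,-15.5,-7],-0.734],
    [[-27.8,-15.5,-7],-0.734],
    [[-27.8,-15.5,-7],-0.734],
  ],
)

```text
t: 1.15
ee_pos: [0.46, 0.2933, 0.2699]
ee_rot: [-0.132, 0.991, -0.0, -0.001]
contact_force: [-0.1, -0.2, 0.1]
opening: 0.0853
```

Run:
```python
from h import *
snap('wrist','wl1'); a=cv2.imread('pics/wl1.png'); cv2.imwrite('pics/wl1b.png',cv2.resize(a,(800,600),interpolation=cv2.INTER_CUBIC))
plan((.505,.052,.27),197.3)
```

```text
shift [ 1.970e+00 -2.453e+01  1.000e-02] yaw -0.037 heading -164.8 tilt [-1.e-03 -9.e-04 -1.e+00]
```

View pics/wl1b.png

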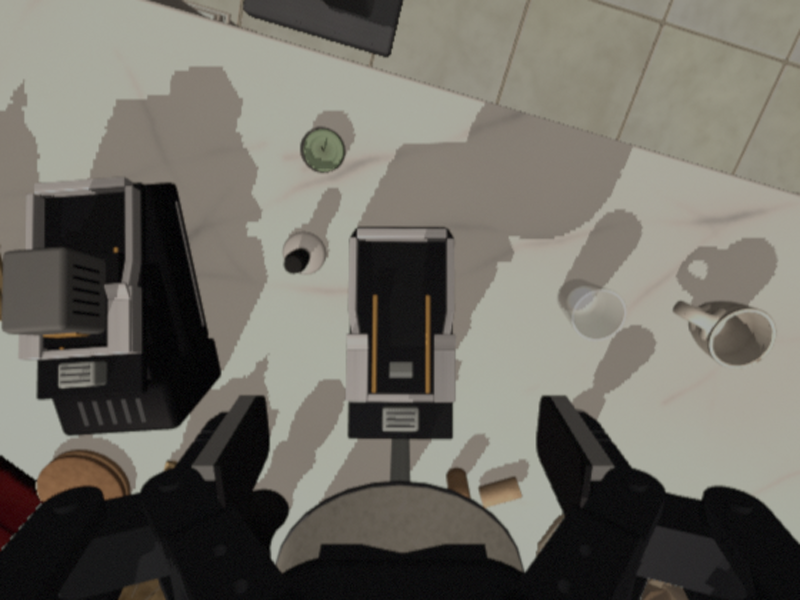

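Call:
jog_arm(
  moves=[
    [[2,-6,0],-0.01],
    [[2,-12,0],-0.02],
    [[2,-18,0],-0.03],
    [[2,-24.5,0],-0.037],
    [[2,-24.5,0],-0.037],
    [[2,-24.5,0],-0.037],
  ],
)

```text
t: 1.95
ee_pos: [0.5044, 0.0531, 0.27]
ee_rot: [-0.151, 0.989, -0.0, -0.001]
contact_force: [-0.6, -0.3, 0.8]
opening: 0.0853
```

Run:
```python
from h import *
snap('wrist','wc1'); a=cv2.imread('pics/wc1.png'); cv2.imwrite('pics/wc1b.png',cv2.resize(a,(800,600),interpolation=cv2.INTER_CUBIC))
cv2.imwrite('pics/wc1z.png',cv2.resize(a[140:330,210:370],(505,600),interpolation=cv2.INTER_CUBIC))
a=cv2.imread('pics/wl1.png')
cv2.imwrite('pics/wl1z.png',cv2.resize(a[150:320,215:345],(459,600),interpolation=cv2.INTER_CUBIC))
```

```text
(no output)
```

View pics/wc1b.png

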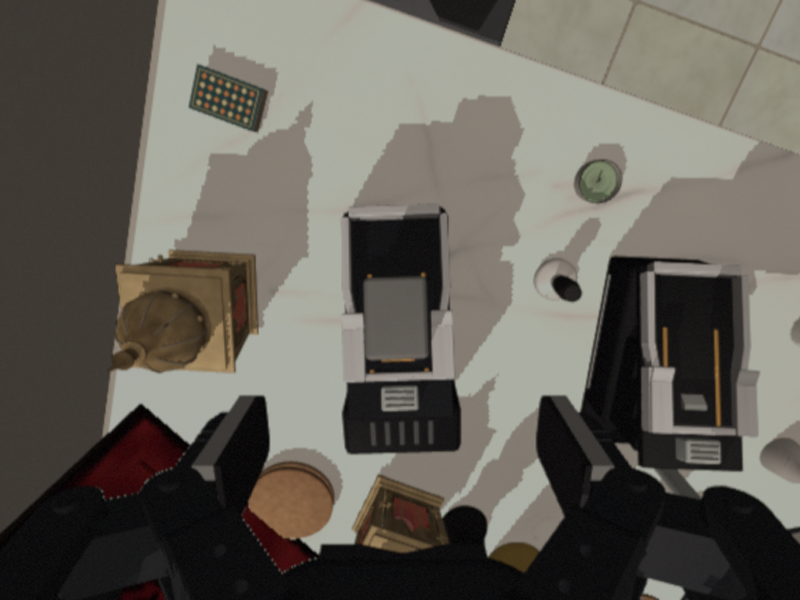

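View pics/wc1z.png

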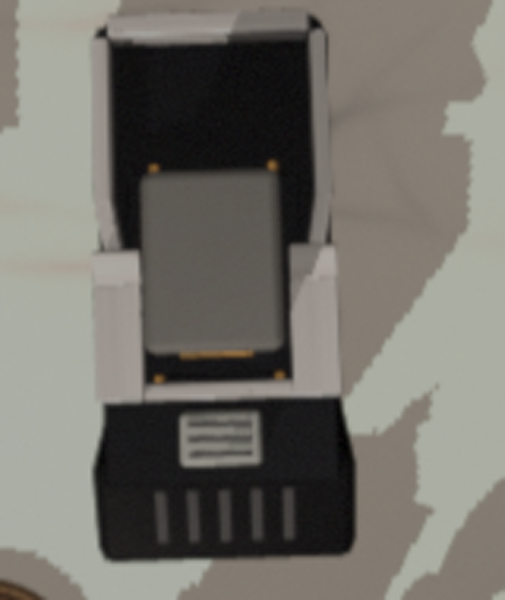

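View pics/wl1z.png

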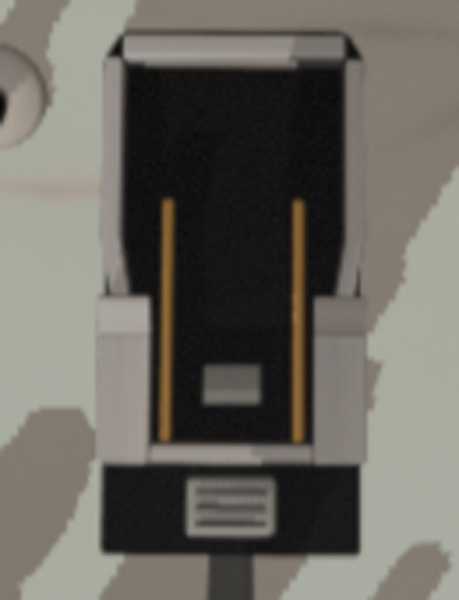

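Run:
```python
from h import *
def run(img,off,k,yaw,pts):
    c=load(img); rows=[]
    A=[];B=[]
    for n,(p,x,y,z) in pts.items():
        px=(off[0]+(p[0]+.5)/k-.5,off[1]+(p[1]+.5)/k-.5)
        w=onz(c,px,z/1000)*1000; A.append((x,y)); B.append(w[:2]); rows.append(n)
    A=np.array(A,float);B=np.array(B)
    a=A-A.mean(0); b=B-B.mean(0)
    th=np.arctan2((a[:,0]*b[:,1]-a[:,1]*b[:,0]).sum(),(a*b).sum())
    M=np.array([[np.cos(th),-np.sin(th)],[np.sin(th),np.cos(th)]])
    t=B.mean(0)-M@A.mean(0)
    L=(B-t)@M
    print(img,'yaw',np.degrees(th),'origin',t)
    for n,l,a in zip(rows,L,A): print('  ',n,np.round(l,1),a,np.round(l-a,1))
    return th,t
C,S=np.cos(np.radians(24)),np.sin(np.radians(24))
def P(s,h,y): return (-90+s*C-h*S,y,60+s*S+h*C)
def D(p,s,h,y): return (p,)+P(s,h,y)
run('wl1',(215,150),3.53,0,dict(rl=D((97,463),129,16.5,-42),rr=D((366,463),129,16.5,42),
 ml=D((97,333),89,16.5,-42),mr=D((366,333),89,16.5,42),il=D((150,390),109,16.5,-25.5),ir=D((313,390),109,16.5,25.5),
 fl=D((97,296),77,21,-42),fr=D((366,296),77,21,42)))
run('wc1',(210,140),3.157,0,dict(rl=D((97,402),129,16.5,-42),rr=D((340,396),129,16.5,42),
 ml=D((93,283),89,16.5,-42),mr=D((337,278),89,16.5,42),il=D((141,340),109,16.5,-25.5),ir=D((291,336),109,16.5,25.5),
 b1=D((141,175),56,55,-22),b2=D((280,172),56,55,22),b3=D((286,350),113,55,22),b4=D((147,355),113,55,-22)))
for img,off,k,z,q in [('wc1',(210,140),3.157,.128,[(180,413),(260,411),(260,465),(180,467)]),('wl1',(215,150),3.53,.128,[(186,478),(274,478),(274,537),(186,537)])]:
    c=load(img)
    w=[onz(c,(off[0]+(p[0]+.5)/k-.5,off[1]+(p[1]+.5)/k-.5),z)*1000 for p in q]
    print(img,'pad',np.round(w,1).tolist(),np.mean(w,0))
print(state()['ee_pos'])
```

```text
wl1 yaw 15.129060673292038 origin [536.66811388 310.71707496]
   rl [ 21.6 -41.5] [ 21.13620943 -42.        ] [0.5 0.5]
   rr [21.6 41.5] [21.13620943 42.        ] [ 0.5 -0.5]
   ml [-14.9 -42. ] [-15.40560888 -42.        ] [ 0.5 -0. ]
   mr [-14.9  42. ] [-15.40560888  42.        ] [ 0.5 -0. ]
   il [  0.7 -25.2] [  2.86530027 -25.5       ] [-2.1  0.3]
   ir [ 0.7 25.3] [ 2.86530027 25.5       ] [-2.1 -0.2]
   fl [-27.  -41.6] [-28.19846927 -42.        ] [1.2 0.4]
   fr [-27.   41.7] [-28.19846927  42.        ] [ 1.2 -0.3]
wc1 yaw 18.83542503712369 origin [564.44038501  66.41341241]
   rl [ 21.  -41.3] [ 21.13620943 -42.        ] [-0.1  0.7]
   rr [20.9 41.3] [21.13620943 42.        ] [-0.2 -0.7]
   ml [-16.1 -42.2] [-15.40560888 -42.        ] [-0.7 -0.2]
   mr [-15.7  41.7] [-15.40560888  42.        ] [-0.3 -0.3]
   il [  2.1 -26. ] [  2.86530027 -25.5       ] [-0.8 -0.5]
   ir [ 1.9 25.3] [ 2.86530027 25.5       ] [-0.9 -0.2]
   b1 [-59.6 -21.6] [-61.21196974 -22.        ] [1.6 0.4]
   b2 [-59.4  21.6] [-61.21196974  22.        ] [ 1.8 -0.4]
   b3 [-9.6 21.7] [-9.13987866 22.        ] [-0.4 -0.3]
   b4 [ -9.  -20.6] [ -9.13987866 -22.        ] [0.1 1.4]
wc1 pad [[593.0, 62.2, 128.0], [584.2, 88.0, 128.0], [604.0, 94.4, 128.0], [613.0, 68.2, 128.0]] [598.56403899  78.2082362  128.        ]
wl1 pad [[566.0, 304.1, 128.0], [558.9, 330.4, 128.0], [579.2, 336.1, 128.0], [586.4, 309.3, 128.0]] [572.61160559 319.93292172 128.        ]
[0.50433036 0.05358378 0.26998694]
```

Run:
```python
from h import *
plan((.6004,.0786,.145),198.8)
```

```text
shift [-9.93 -0.48 12.48] yaw -0.024 heading -162.6 tilt [-1.4e-03 -6.0e-04 -1.0e+00]
```

Call:
jog_arm(
  moves=[
    [[-4,-0.2,1],-0.01],
    [[-8,-0.4,3],-0.024],
    [[-9.9,-0.5,7],-0.024],
    [[-9.9,-0.5,11],-0.024],
    [[-9.9,-0.5,12.5],-0.024],
    [[-9.9,-0.5,12.5],-0.024],
  ],
  jaw=0,
)

```text
t: 2.75
ee_pos: [0.5993, 0.0796, 0.1443]
ee_rot: [-0.164, 0.986, -0.0, -0.002]
contact_force: [0.6, -0.0, 0.6]
opening: -0.0004
```

Run:
```python
from h import *
snap('wrist','wc2'); c=snap('scene','sc2'); print(state()['ee_pos'],state()['contact_force'])
a=cv2.imread('pics/sc2.png'); cv2.imwrite('pics/sc2z.png',cv2.resize(a[170:300,250:370],(554,600),interpolation=cv2.INTER_CUBIC))
```

```text
[0.60092805 0.07917167 0.14640801] [-0.47190674  1.16686043 -0.18953632]
```

View pics/wc2.png

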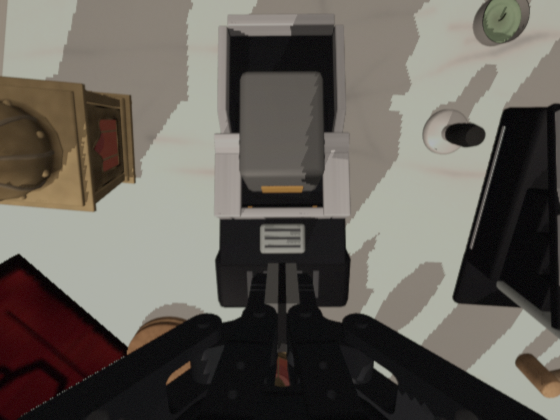

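Run:
```python
from h import *
c=load('wc2'); s=state()
print(proj(c,s['ee_pos']), [proj(c,(.5644+.0000+x*np.cos(.3281),.0664+x*np.sin(.3281),z)) for x,z in [(.027,.128),(.035,.131),(.0435,.135)]])
```

```text
[282.7847862  254.80966988] [array([282.19629166, 224.87387763]), array([282.18472124, 238.72556811]), array([282.1751043, 254.0584616])]
```

Call:
jog_arm(
  moves=[
    [[0,0,0.5],0],
    [[0,0,0.9],0],
    [[0,0,1.2],0],
    [[0,0,1.2],0],
  ],
)

```text
t: 3.35
ee_pos: [0.6007, 0.079, 0.1341]
ee_rot: [-0.163, 0.987, -0.0, 0.0]
contact_force: [0.6, 0.4, 0.3]
opening: 0.0002
```

Call:
jog_arm(
  moves=[
    [[0,0,0.2],0],
    [[0,0,0.4],0],
    [[0,0,0.4],0],
  ],
)

```text
t: 3.72
ee_pos: [0.6005, 0.079, 0.1299]
ee_rot: [-0.163, 0.987, -0.0, -0.0]
contact_force: [-0.7, 0.2, 0.2]
opening: -0.0001
```

Call:
jog_arm(
  moves=[
    [[0,0,0.1],0],
    [[0,0,0.2],0],
    [[0,0,0.2],0],
  ],
)

```text
t: 4.1
ee_pos: [0.6005, 0.079, 0.1278]
ee_rot: [-0.163, 0.987, -0.0, -0.0]
contact_force: [0.3, 0.1, 0.5]
opening: 0.0002
```

Run:
```python
from h import *
snap('wrist','wc3'); snap('scene','sc3'); print(state()['ee_pos'],state()['contact_force'])
a=cv2.imread('pics/sc3.png'); cv2.imwrite('pics/sc3z.png',cv2.resize(a[150:290,270:370],(428,600),interpolation=cv2.INTER_CUBIC))
```

```text
[0.60058    0.07900737 0.12791532] [-0.40255574  0.12316273 -0.68292492]
```

View pics/wc3.png

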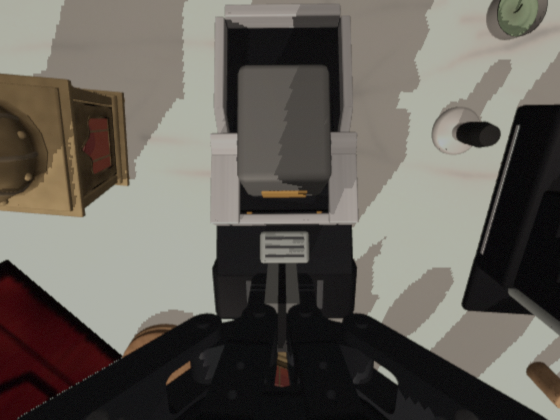

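View pics/sc3z.png

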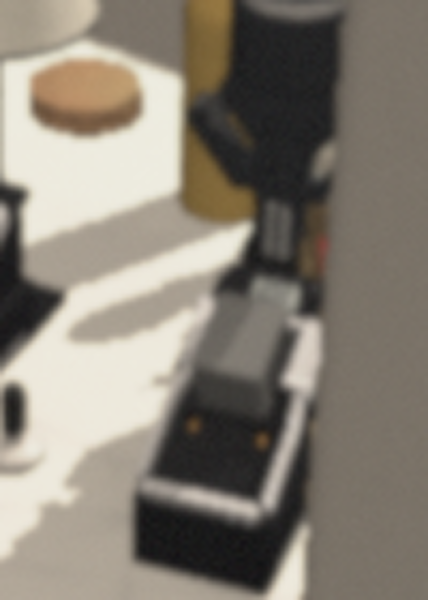

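Run:
```python
from h import *
c=load('wc3'); s=state(); M=R.from_quat(s['ee_rot']).as_matrix()
for d in (0,.005,.011): print(d,proj(c,s['ee_pos']+M[:,0]*d),proj(c,s['ee_pos']+M[:,0]*d+M[:,1]*.011))
for h in (.014,.010,.007):print(h,[proj(c,np.array([.5644,.0664,0])+np.array([x*np.cos(.3281),x*np.sin(.3281),.06+sx*.4067+h*.9135])) for sx in (.134,.152) for x in [-.09+sx*.9135-h*.4067]])
a=cv2.imread('pics/wc3.png'); cv2.imwrite('pics/wc3z.png',cv2.resize(a[200:340,210:360],(643,600),interpolation=cv2.INTER_CUBIC))
```

```text
0 [284.40634184 251.29143661] [303.36763004 251.28801408]
0.005 [284.42788708 243.33653642] [303.5465504 243.3330682]
0.011 [284.4542182  233.61459933] [303.76521468 233.61107488]
0.014 [array([283.96926751, 232.23388924]), array([283.98810836, 264.08052495])]
0.01 [array([283.9214414 , 232.57027155]), array([283.93942078, 263.74839047])]
0.007 [array([283.88686299, 232.81347692]), array([283.90423208, 263.50834193])]
```

View pics/wc3z.png

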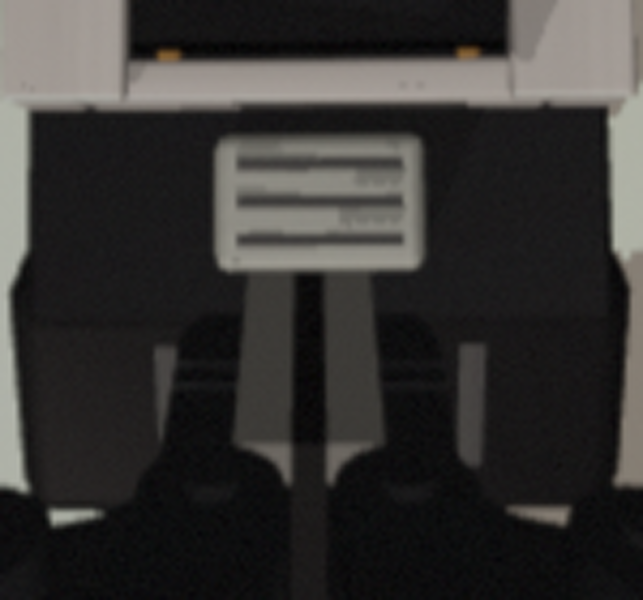

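Run:
```python
from h import *
a=cv2.imread('pics/wc2.png'); cv2.imwrite('pics/wc2z.png',cv2.resize(a[200:340,210:360],(643,600),interpolation=cv2.INTER_CUBIC))
for f in('wl1','wc1','wc2','wc3'):
    c=load(f); print(f,c['position'],RR(c)[:,2])
```

```text
wl1 [0.38435673 0.27136857 0.44358936] [ 0.30030546  0.08050755 -0.95043946]
wc1 [0.42968482 0.02813833 0.44366897] [ 0.29659715  0.09246734 -0.95051561]
wc2 [0.52553204 0.05262019 0.31816024] [ 0.2922686   0.10029657 -0.95106239]
wc3 [0.52620416 0.05201862 0.30140185] [ 0.29516087  0.10024944 -0.95017373]
```

View pics/wc2z.png

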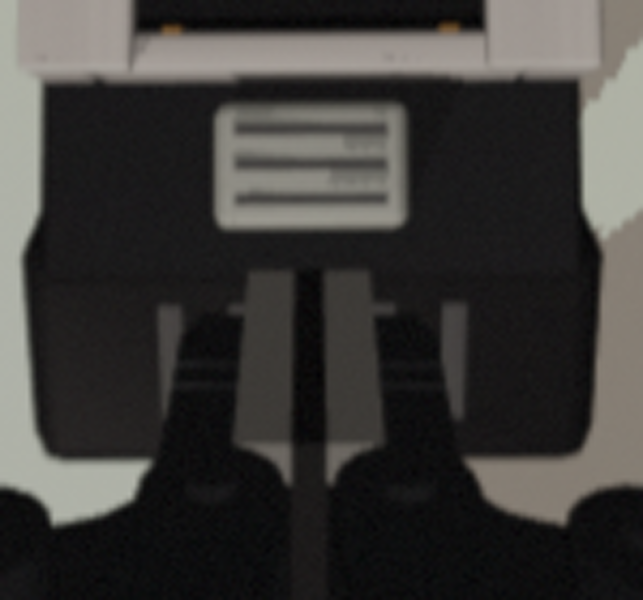

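Run:
```python
from h import *
w=load('wc3'); s=load('sc3')
a=cv2.imread('pics/sc3.png'); cv2.imwrite('pics/sc3y.png',cv2.resize(a[190:240,310:365],(660,600),interpolation=cv2.INTER_CUBIC))
print(tri(w,(283.5,262.6),s,(334.2,211)), proj(s,state()['ee_pos']), proj(s,state()['ee_pos']+[0,0,.017]),proj(s,(.5983,.078,.131)))
```

```text
(array([0.59317947, 0.07636342, 0.15766255]), np.float64(0.0012769027049630288)) [334.732936  218.9719634] [335.07018632 213.57173155] [334.58339758 218.48640635]
```

View pics/sc3y.png

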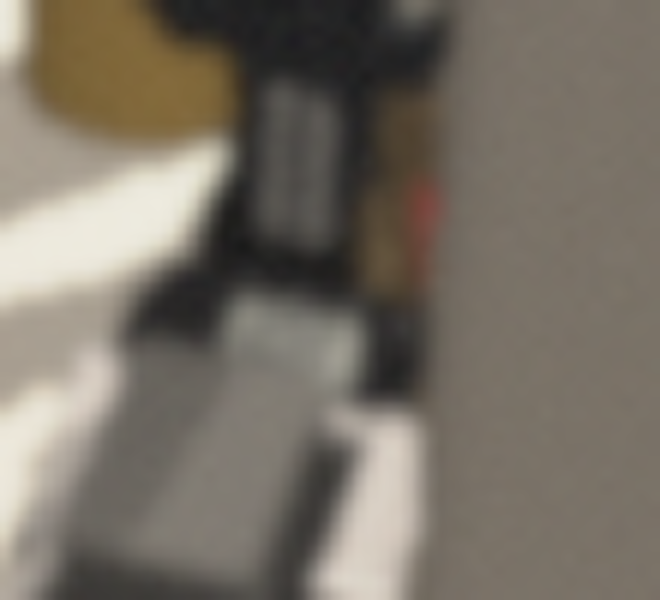

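Call:
jog_arm(
  moves=[
    [[0,0,0.2],0],
    [[0,0,0.4],0],
    [[0,0,0.6],0],
    [[0,0,0.6],0],
  ],
)

```text
t: 4.7
ee_pos: [0.6004, 0.079, 0.1216]
ee_rot: [-0.163, 0.987, -0.0, -0.0]
contact_force: [0.2, -0.3, -0.6]
opening: 0.0001
```

Run:
```python
from h import *
snap('wrist','wc4');a=cv2.imread('pics/wc4.png'); cv2.imwrite('pics/wc4z.png',cv2.resize(a[200:340,210:360],(643,600),interpolation=cv2.INTER_CUBIC))
```

```text
(no output)
```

View pics/wc4z.png

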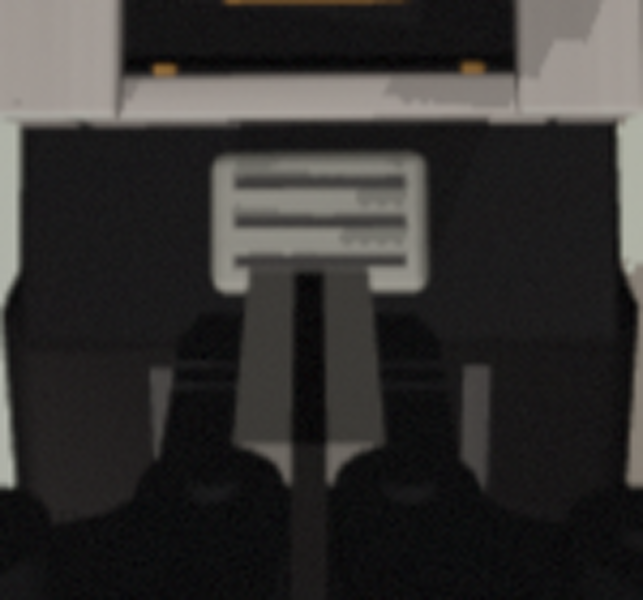

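Call:
jog_arm(
  moves=[
    [[0,0,0.2],0],
    [[0,0,0.4],0],
    [[0,0,0.5],0],
    [[0,0,0.5],0],
  ],
)

```text
t: 5.25
ee_pos: [0.6004, 0.0789, 0.1166]
ee_rot: [-0.163, 0.987, -0.0, -0.0]
contact_force: [0.4, 0.6, -0.5]
opening: -0.0
```

Call:
jog_arm(
  moves=[
    [[0,0,0.2],0],
    [[0,0,0.3],0],
    [[0,0,0.3],0],
  ],
)

```text
t: 5.62
ee_pos: [0.6003, 0.079, 0.1135]
ee_rot: [-0.163, 0.987, -0.0, -0.0]
contact_force: [0.4, -0.2, 0.8]
opening: 0.0004
```

Call:
jog_arm(
  moves=[
    [[0,0,0.2],0],
    [[0,0,0.3],0],
    [[0,0,0.3],0],
  ],
)

```text
t: 6.0
ee_pos: [0.6002, 0.0789, 0.1104]
ee_rot: [-0.163, 0.987, -0.0, -0.001]
contact_force: [0.5, -0.4, 1.0]
opening: -0.0001
```

Run:
```python
from h import *
snap('wrist','wc5');a=cv2.imread('pics/wc5.png'); cv2.imwrite('pics/wc5z.png',cv2.resize(a[200:340,210:360],(643,600),interpolation=cv2.INTER_CUBIC))
```

View pics/wc5z.png

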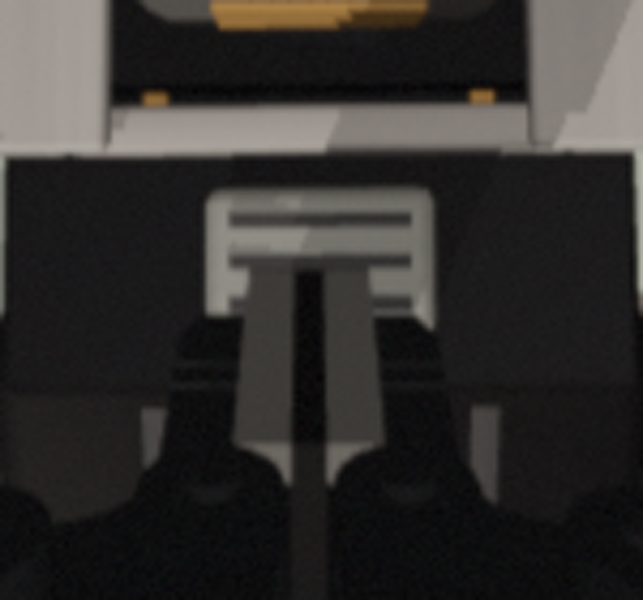

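Call:
jog_arm(
  moves=[
    [[0,0,0.2],0],
    [[0,0,0.3],0],
    [[0,0,0.3],0],
  ],
)

```text
t: 6.42
ee_pos: [0.6002, 0.0789, 0.1073]
ee_rot: [-0.163, 0.987, -0.0, -0.001]
contact_force: [-0.5, 0.2, 0.6]
opening: 0.0003
```

Call:
jog_arm(
  moves=[
    [[0,0,0.2],0],
    [[0,0,0.3],0],
    [[0,0,0.3],0],
  ],
)

```text
t: 6.8
ee_pos: [0.6001, 0.0789, 0.1042]
ee_rot: [-0.163, 0.987, -0.0, -0.001]
contact_force: [-0.7, -0.4, 1.0]
opening: 0.0002
```

Run:
```python
from h import *
snap('wrist','wc6');a=cv2.imread('pics/wc6.png'); cv2.imwrite('pics/wc6z.png',cv2.resize(a[200:340,210:360],(643,600),interpolation=cv2.INTER_CUBIC))
```

```text
(no output)
```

View pics/wc6z.png

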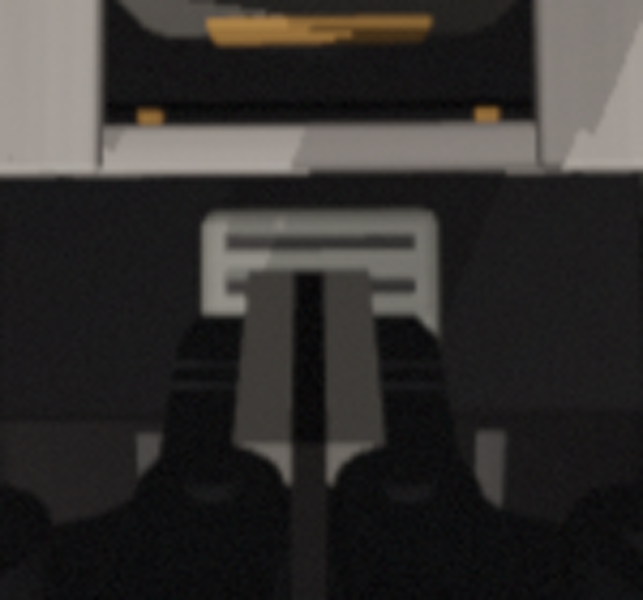

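Call:
jog_arm(
  moves=[
    [[0,0,0.2],0],
    [[0,0,0.3],0],
    [[0,0,0.3],0],
  ],
)

```text
t: 7.22
ee_pos: [0.601, 0.0791, 0.1017]
ee_rot: [-0.163, 0.987, -0.0, 0.0]
contact_force: [2.1, 1.0, 3.4]
opening: 0.0
```

Call:
jog_arm(
  moves=[
    [[0,0,0.2],0],
    [[0,0,0.3],0],
    [[0,0,0.3],0],
  ],
)

```text
t: 7.6
ee_pos: [0.602, 0.0794, 0.0992]
ee_rot: [-0.163, 0.987, -0.0, 0.001]
contact_force: [2.2, 2.5, 5.6]
opening: -0.0001
```

Run:
```python
from h import *
snap('wrist','wc7');snap('scene','sc7');a=cv2.imread('pics/wc7.png'); print(state()['contact_force'])
b=cv2.imread('pics/sc7.png'); b=cv2.resize(b[190:240,310:365],(660,600),interpolation=cv2.INTER_CUBIC)
cv2.imwrite('pics/wc7z.png',np.hstack([cv2.resize(a[180:340,200:370],(400,376)),cv2.resize(b,(400,376))]))
```

```text
[2.79876589 2.18311627 4.48341226]
```

View pics/wc7z.png

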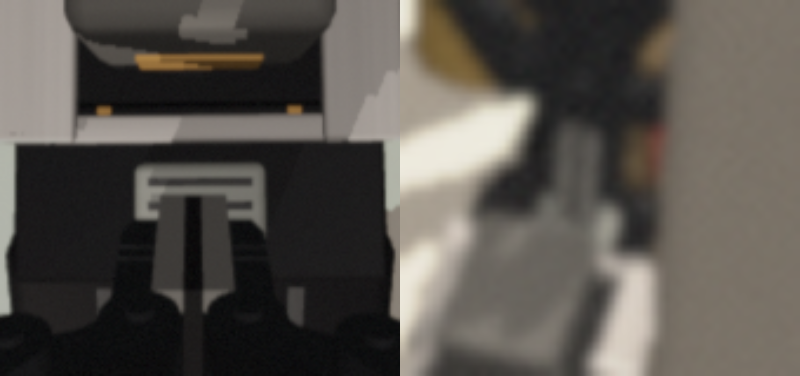

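Call:
jog_arm(
  moves=[
    [[0,0,0.15],0],
    [[0,0,0.3],0],
    [[0,0,0.3],0],
    [[0,0,0.3],0],
  ],
)

```text
t: 8.2
ee_pos: [0.6031, 0.0797, 0.0969]
ee_rot: [-0.163, 0.987, 0.0, 0.002]
contact_force: [2.0, 2.4, 5.4]
opening: 0.0
```

Run:
```python
from h import *
snap('wrist','wc8'); print(state()['contact_force'])
```

```text
[2.87789927 1.98844959 4.95843803]
```

View pics/wc8.png

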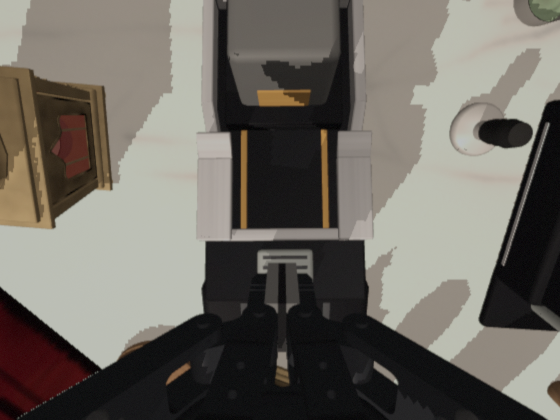

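Run:
```python
from h import *
plan((.4919,.0417,.20),198.8)
```

```text
shift [ 11.7   -0.03 -10.36] yaw 0.0 heading -161.19 tilt [ 4.8e-03  9.0e-04 -1.0e+00]
```

Call:
jog_arm(
  moves=[
    [[0,0,-4],0],
    [[2,0,-9],0],
    [[7,0,-10.4],0],
    [[11.7,0,-10.4],0],
    [[11.7,0,-10.4],0],
    [[11.7,0,-10.4],0],
  ],
  jaw=8.5,
)

```text
t: 9.0
ee_pos: [0.492, 0.0419, 0.2002]
ee_rot: [-0.163, 0.987, -0.0, 0.002]
contact_force: [0.6, -0.5, -1.0]
opening: 0.0849
```

Run:
```python
from h import *
snap('wrist','wc9'); snap('scene','sc9');s=state(); print(s['ee_pos'],s['opening'])
plan((.4919,.0417,.12),198.8)
```

```text
[0.49268773 0.04210802 0.20013745] 0.08510795862465298
shift [ 0.13 -0.01  8.01] yaw 0.0 heading -161.18 tilt [ 4.7e-03  8.0e-04 -1.0e+00]
```

View pics/wc9.png

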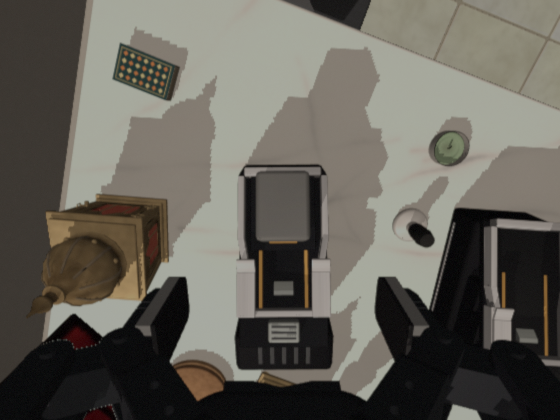

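Call:
jog_arm(
  moves=[
    [[0.1,0,5],0],
    [[0.1,0,9],0],
    [[0.1,0,11],0],
    [[0.1,0,12],0],
    [[0.1,0,12],0],
  ],
)

```text
t: 9.72
ee_pos: [0.4924, 0.042, 0.0795]
ee_rot: [-0.164, 0.987, 0.0, 0.002]
contact_force: [0.2, -0.8, -0.6]
opening: 0.0852
```

Run:
```python
from h import *
snap('wrist','wc10'); snap('scene','sc10');s=state(); print(s['ee_pos'],s['contact_force'])
plan((.4919,.0417,.067),198.8)
b=cv2.imread('pics/sc10.png'); a=cv2.imread('pics/wc10.png')
cv2.imwrite('pics/m10.png',np.hstack([cv2.resize(a,(440,330)),cv2.resize(b[170:290,270:390],(330,330),interpolation=cv2.INTER_CUBIC)]))
```

```text
[0.4930877  0.04199124 0.08067183] [-0.40950053  0.10779879 -0.48111216]
shift [0.13 0.01 1.37] yaw 0.0 heading -161.18 tilt [ 5.7e-03  8.0e-04 -1.0e+00]
```

View pics/m10.png

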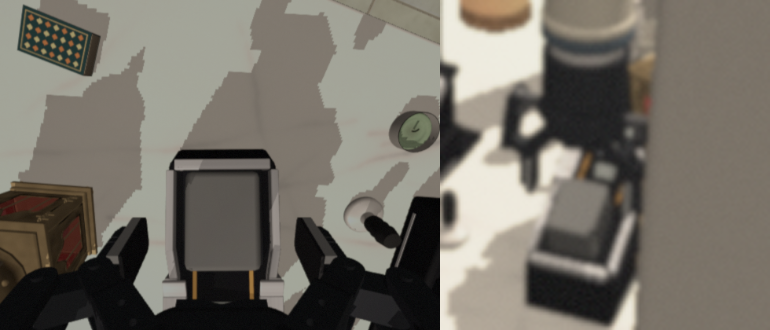

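Call:
jog_arm(
  moves=[
    [[0.1,0,0.7],0],
    [[0.1,0,1.4],0],
    [[0.1,0,1.4],0],
  ],
)

```text
t: 10.2
ee_pos: [0.4918, 0.0416, 0.0662]
ee_rot: [-0.164, 0.987, 0.0, 0.002]
contact_force: [0.3, 0.5, 0.8]
opening: 0.085
```

Call:
jog_arm(
  moves=[
    [[0,0,0],0],
    [[0,0,0],0],
    [[0,0,0],0],
    [[0,0,0],0],
    [[0,0,0],0],
    [[0,0,0],0],
  ],
  jaw=3.5,
)

```text
t: 10.95
ee_pos: [0.492, 0.0416, 0.0667]
ee_rot: [-0.164, 0.987, -0.0, 0.003]
contact_force: [-1.5, -0.4, 5.6]
opening: 0.0431
```

Run:
```python
from h import *
snap('wrist','wc11'); snap('scene','sc11');s=state(); print(s['ee_pos'],s['contact_force'],s['opening'])
b=cv2.imread('pics/sc11.png'); a=cv2.imread('pics/wc11.png')
cv2.imwrite('pics/m11.png',np.hstack([cv2.resize(a,(440,330)),cv2.resize(b[170:290,270:390],(330,330),interpolation=cv2.INTER_CUBIC)]))
```

```text
[0.49196787 0.04160675 0.06667512] [-1.9349553 -0.3923449  5.3048196] 0.04325890657226532
```

View pics/m11.png

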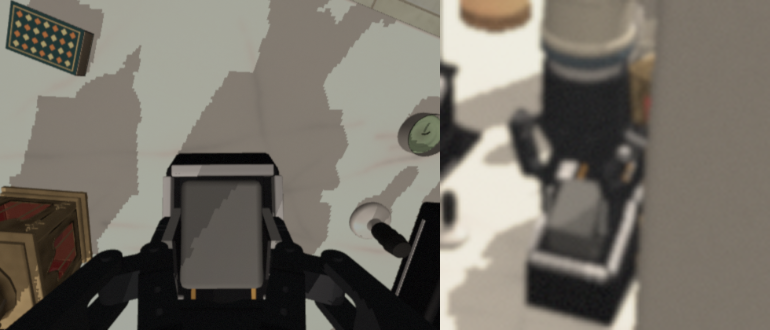

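Call:
jog_arm(
  moves=[
    [[0.4,0,-0.9],0],
    [[0.8,0,-1.8],0],
    [[1.4,0,-3.2],0],
    [[2,0,-4.6],0],
    [[2,0,-8],0],
    [[2,0,-12],0],
    [[2,0,-12],0],
  ],
)

```text
t: 11.92
ee_pos: [0.4744, 0.0351, 0.1901]
ee_rot: [-0.164, 0.987, -0.0, 0.006]
contact_force: [0.2, 0.5, -2.5]
opening: 0.0433
```

Run:
```python
from h import *
snap('wrist','wc12'); snap('scene','sc12');s=state(); print(s['ee_pos'],s['contact_force'],s['opening'])
b=cv2.imread('pics/sc12.png'); a=cv2.imread('pics/wc12.png')
cv2.imwrite('pics/m12.png',np.hstack([cv2.resize(a,(440,330)),cv2.resize(b[130:290,230:390],(330,330),interpolation=cv2.INTER_CUBIC)]))
th=np.radians(15.13); o=np.array([537.,310.8])
for up,h in ((3,50),):
    C,S=np.cos(np.radians(24)),np.sin(np.radians(24))
    x=-76.5+up*C-h*S; z=66.7+up*S+h*C
    plan((*((o+x*np.array([np.cos(th),np.sin(th)]))/1000),z/1000+.06),195.13)
```

```text
[0.47200171 0.03498315 0.18696457] [ 0.06695614  0.4028789  -2.48488125] 0.043311102977583095
shift [-5.65 24.62  1.34] yaw 0.064 heading -161.18 tilt [ 6.1e-03  8.0e-04 -1.0e+00]
```

View pics/m12.png

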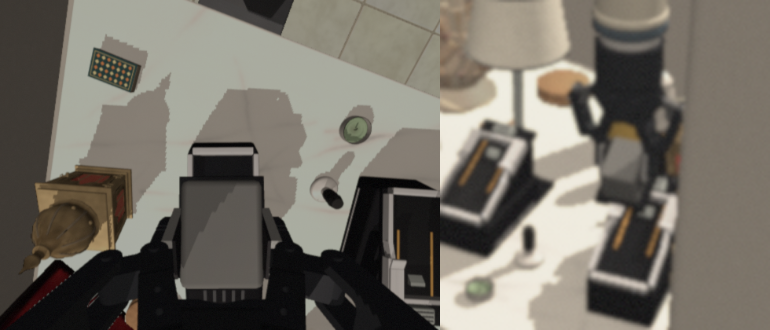

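Call:
jog_arm(
  moves=[
    [[-0.6,3,0],0.01],
    [[-1.5,8,0],0.02],
    [[-2.8,13,0],0.03],
    [[-4.2,18.5,0],0.05],
    [[-5.2,23,0],0.06],
    [[-5.7,24.6,0],0.064],
    [[-5.7,24.6,0],0.064],
    [[-5.7,24.6,0],0.064],
  ],
)

```text
t: 13.02
ee_pos: [0.4462, 0.2848, 0.1863]
ee_rot: [-0.132, 0.991, -0.001, 0.002]
contact_force: [0.3, -1.5, -2.5]
opening: 0.0432
```

```bash
cat > lp.py <<'E'
from h import *
def lampT(up,h,dz=0,dy=0):
    th=np.radians(15.13); o=np.array([537.,310.8])
    C,S=np.cos(np.radians(24)),np.sin(np.radians(24))
    x=-76.5+up*C-h*S; z=66.7+up*S+h*C+dz
    p=(o+x*np.array([np.cos(th),np.sin(th)])+dy*np.array([-np.sin(th),np.cos(th)]))/1000
    plan((*p,z/1000),195.13)
E
python3 - <<'E'
from lp import *
snap('wrist','wc13'); snap('scene','sc13');snap('top','tp13');s=state(); print(s['ee_pos'],s['contact_force'],s['opening'])
b=cv2.imread('pics/sc13.png'); a=cv2.imread('pics/wc13.png')
cv2.imwrite('pics/m13.png',np.hstack([cv2.resize(a,(440,330)),cv2.resize(b[130:270,190:330],(330,330),interpolation=cv2.INTER_CUBIC)]))
lampT(4,30);lampT(4,15);lampT(4,0)
E
```

```text
[0.44667373 0.28499176 0.18689705] [ 0.34539055  0.30001547 -2.24304745] 0.04276455743068853
shift [-0.84  0.14  9.12] yaw -0.001 heading -164.93 tilt [ 5.8e-03  4.0e-04 -1.0e+00]
shift [-1.44  0.15 10.49] yaw -0.001 heading -164.93 tilt [ 5.8e-03  4.0e-04 -1.0e+00]
shift [-2.04  0.15 11.87] yaw -0.001 heading -164.93 tilt [ 5.8e-03  4.0e-04 -1.0e+00]
```

View pics/m13.png

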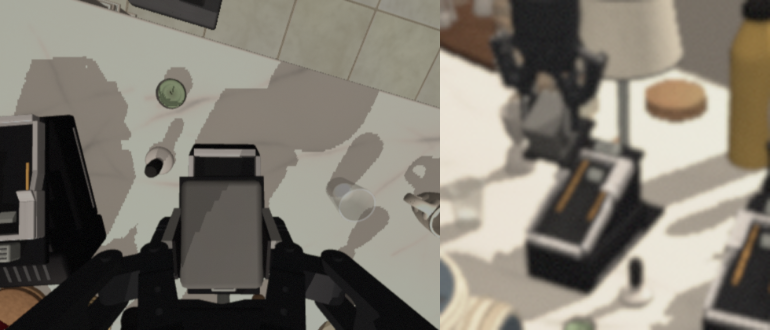

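Call:
jog_arm(
  moves=[
    [[-0.4,0.1,4],0],
    [[-0.8,0.2,8],0],
    [[-0.9,0.2,9.1],0],
    [[-0.9,0.2,9.1],0],
  ],
)

```text
t: 13.68
ee_pos: [0.4554, 0.2888, 0.0959]
ee_rot: [-0.131, 0.991, -0.0, 0.002]
contact_force: [-0.8, 0.2, -1.1]
opening: 0.0433
```

Run:
```python
from lp import *
snap('wrist','wc14'); snap('scene','sc14');s=state(); print(s['ee_pos'],s['contact_force'],s['opening'])
b=cv2.imread('pics/sc14.png'); a=cv2.imread('pics/wc14.png')
cv2.imwrite('pics/m14.png',np.hstack([cv2.resize(a[150:420,150:420],(400,400)),cv2.resize(b[160:270,210:320],(400,400),interpolation=cv2.INTER_CUBIC)]))
lampT(4,30);lampT(4,10);lampT(4,0)
```

```text
[0.45626047 0.28957613 0.09723531] [-0.03512938  0.16103433 -2.34069747] 0.04275725235183513
shift [ 0.16 -0.06  0.15] yaw -0.001 heading -164.95 tilt [ 0.0074  0.0014 -1.    ]
shift [-0.64 -0.06  1.98] yaw -0.001 heading -164.95 tilt [ 0.0074  0.0014 -1.    ]
shift [-1.04 -0.06  2.9 ] yaw -0.001 heading -164.95 tilt [ 0.0074  0.0014 -1.    ]
```

View pics/m14.png

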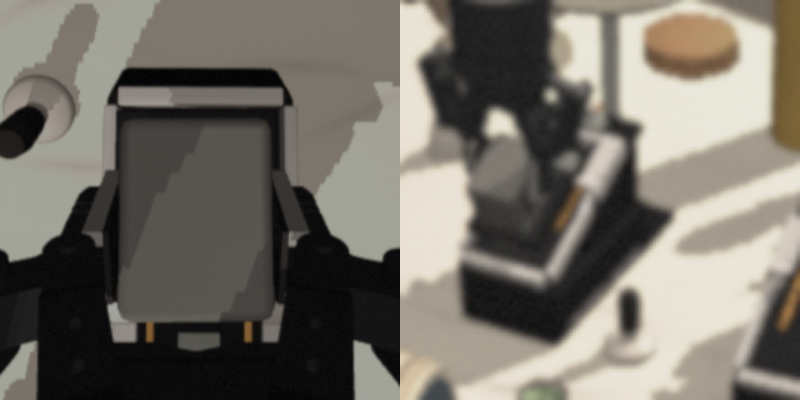

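Call:
jog_arm(
  moves=[
    [[-0.3,0.1,1],0],
    [[-0.6,0.1,1.9],0],
    [[-0.8,0.1,2.3],0],
    [[-1,0.1,2.7],0],
    [[-1,0.1,2.7],0],
  ],
)

```text
t: 14.4
ee_pos: [0.4658, 0.2931, 0.0699]
ee_rot: [-0.131, 0.991, 0.0, 0.004]
contact_force: [1.2, -0.2, -2.1]
opening: 0.0431
```

Run:
```python
from lp import *
snap('wrist','wc15'); snap('scene','sc15');s=state(); print(s['ee_pos'],s['contact_force'],s['opening'])
b=cv2.imread('pics/sc15.png'); a=cv2.imread('pics/wc15.png')
cv2.imwrite('pics/m15.png',np.hstack([cv2.resize(a[150:420,150:420],(400,400)),cv2.resize(b[160:270,210:320],(400,400),interpolation=cv2.INTER_CUBIC)]))
lampT(4,0)
```

```text
[0.46589813 0.29318501 0.07031937] [-0.34667809 -0.8229235  -2.23029611] 0.04316499068082664
shift [-0.04 -0.16  0.2 ] yaw -0.001 heading -164.95 tilt [ 0.0074  0.0014 -1.    ]
```

View pics/m15.png

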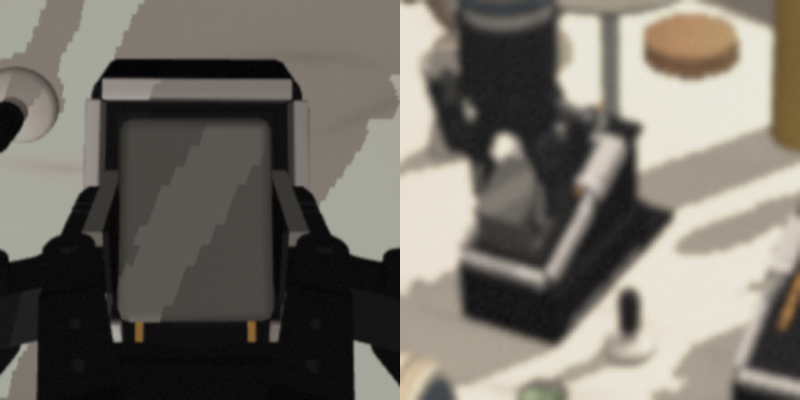

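Call:
jog_arm(
  moves=[
    [[0,0,0.15],0],
    [[0,0,0.25],0],
    [[0,0,0.25],0],
  ],
)

```text
t: 14.88
ee_pos: [0.4659, 0.2932, 0.0681]
ee_rot: [-0.131, 0.991, 0.0, 0.004]
contact_force: [-1.4, -1.4, 1.9]
opening: 0.0433
```

Call:
jog_arm(
  moves=[
    [[0,0,0],0],
    [[0,0,0],0],
    [[0,0,0],0],
    [[0,0,0],0],
  ],
  jaw=8.5,
)

```text
t: 15.38
ee_pos: [0.466, 0.2932, 0.0681]
ee_rot: [-0.131, 0.991, 0.0, 0.004]
contact_force: [0.7, -0.0, -0.8]
opening: 0.0845
```

Call:
jog_arm(
  moves=[
    [[0.5,0,-3],0],
    [[2,0,-8],0],
    [[4,0,-9],0],
    [[6,0,-9],0],
    [[6,0,-9],0],
  ],
)

```text
t: 16.0
ee_pos: [0.4063, 0.2771, 0.1578]
ee_rot: [-0.131, 0.991, 0.0, 0.004]
contact_force: [-0.2, -1.3, 0.3]
opening: 0.0853
```

Run:
```python
from lp import *
snap('wrist','wc16'); snap('scene','sc16');s=state(); print(s['ee_pos'],s['contact_force'],s['opening'])
b=cv2.imread('pics/sc16.png'); a=cv2.imread('pics/wc16.png')
cv2.imwrite('pics/m16.png',np.hstack([cv2.resize(a,(440,330)),cv2.resize(b[160:270,210:320],(330,330),interpolation=cv2.INTER_CUBIC)]))
```

```text
[0.40798244 0.27785151 0.15777772] [-0.72506726  0.12288934  0.28345171] 0.08538417305873572
```

View pics/m16.png

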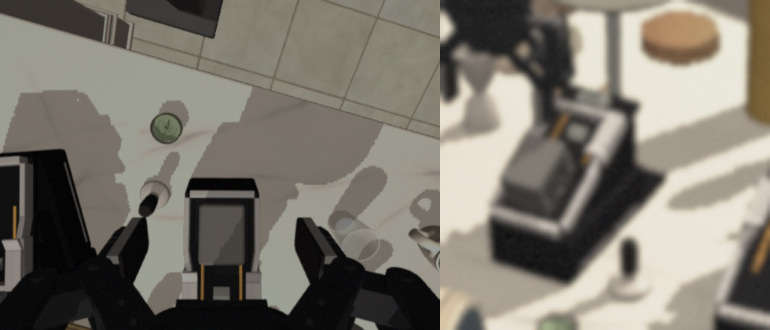

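Run:
```python
from lp import *
th=np.radians(15.13); o=np.array([537.,310.8]); u=np.array([np.cos(th),np.sin(th)]); v=np.array([-u[1],u[0]])
p=(o-90*u+1.6*v)/1000; print(p); plan((*p,.060),195.13)
```

```text
[0.44970214 0.28885364]
shift [-4.23 -0.02  9.81] yaw -0.001 heading -164.94 tilt [ 0.0082  0.0019 -1.    ]
```

Call:
jog_arm(
  moves=[
    [[-2.5,0,1],0],
    [[-4.2,0,5],0],
    [[-4.2,0,8],0],
    [[-4.2,0,9.3],0],
    [[-4.2,0,9.8],0],
    [[-4.2,0,9.8],0],
  ],
)

```text
t: 16.85
ee_pos: [0.4497, 0.2892, 0.0606]
ee_rot: [-0.131, 0.991, 0.001, 0.005]
contact_force: [-0.6, 0.4, 0.2]
opening: 0.085
```

Run:
```python
from lp import *
snap('wrist','wc17'); snap('scene','sc17');s=state(); print(s['ee_pos'],s['contact_force'],s['opening'])
b=cv2.imread('pics/sc17.png'); a=cv2.imread('pics/wc17.png')
cv2.imwrite('pics/m17.png',np.hstack([cv2.resize(a,(440,330)),cv2.resize(b[160:270,210:320],(330,330),interpolation=cv2.INTER_CUBIC)]))
```

```text
[0.44997963 0.28935294 0.06110297] [-0.77325236  0.3402013   1.02735018] 0.08498298112157165
```

View pics/m17.png

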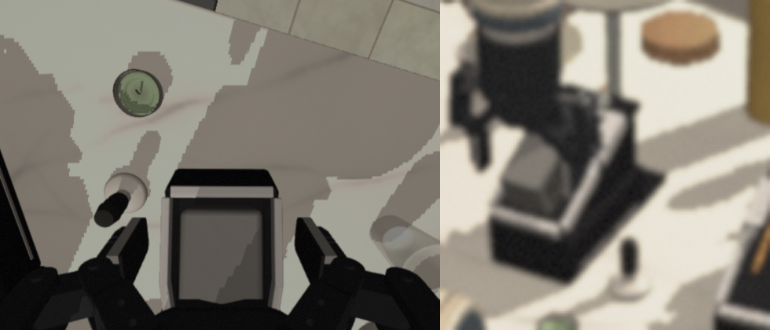

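Call:
jog_arm(
  moves=[
    [[0,0,0],0],
    [[0,0,0],0],
    [[0,0,0],0],
    [[0,0,0],0],
    [[0,0,0],0],
    [[0,0,0],0],
  ],
  jaw=3.5,
)

```text
t: 17.7
ee_pos: [0.4502, 0.2896, 0.0619]
ee_rot: [-0.131, 0.991, 0.001, 0.005]
contact_force: [-1.9, -1.0, 6.0]
opening: 0.0433
```

Run:
```python
from lp import *
snap('wrist','wc18'); snap('scene','sc18');s=state(); print(s['ee_pos'],s['contact_force'],s['opening'])
b=cv2.imread('pics/sc18.png'); a=cv2.imread('pics/wc18.png')
cv2.imwrite('pics/m18.png',np.hstack([cv2.resize(a,(440,330)),cv2.resize(b[160:270,210:320],(330,330),interpolation=cv2.INTER_CUBIC)]))
M=R.from_quat(s['ee_rot']).as_matrix(); th=np.radians(15.13)
for L in (.1,.3,.5,.52): print(L, np.round(M.T@np.array([np.cos(th)*.9135,np.sin(th)*.9135,.4067])*L*10,2))
```

```text
[0.45022398 0.28962105 0.06192417] [-2.0590821  -0.58819774  6.70515187] 0.042914295969574176
0.1 [-0.92  0.   -0.4 ]
0.3 [-2.75  0.   -1.19]
0.5 [-4.59  0.01 -1.98]
0.52 [-4.77  0.01 -2.06]
```

View pics/m18.png

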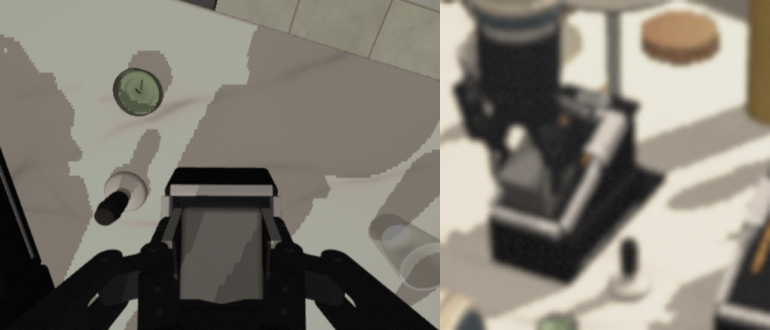

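Call:
jog_arm(
  moves=[
    [[-0.3,0,-0.2],0],
    [[-0.9,0,-0.5],0],
    [[-1.5,0,-0.72],0],
    [[-2.1,0,-1],0],
    [[-2.3,0,-1.1],0],
    [[-2.3,0,-1.1],0],
  ],
)

```text
t: 18.55
ee_pos: [0.4724, 0.2955, 0.0731]
ee_rot: [-0.131, 0.991, 0.001, 0.005]
contact_force: [0.1, -0.9, -2.9]
opening: 0.0434
```

Run:
```python
from lp import *
snap('wrist','wc19'); snap('scene','sc19');s=state(); print(s['ee_pos'],s['contact_force'],s['opening'])
b=cv2.imread('pics/sc19.png'); a=cv2.imread('pics/wc19.png')
cv2.imwrite('pics/m19.png',np.hstack([cv2.resize(a,(440,330)),cv2.resize(b[150:260,210:320],(330,330),interpolation=cv2.INTER_CUBIC)]))
```

```text
[0.4720184  0.29539924 0.07301395] [-0.18996722  0.09530414 -2.41587915] 0.04309966929813761
```

View pics/m19.png

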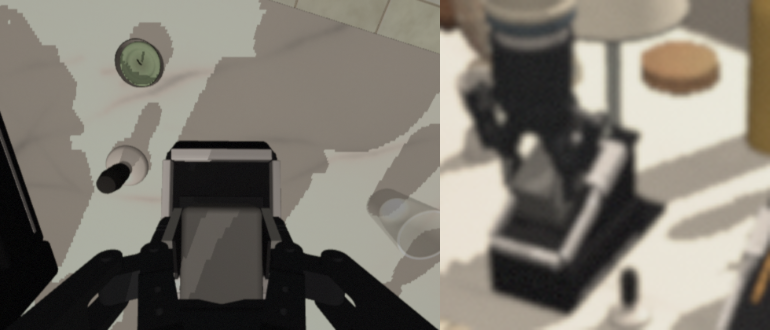

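Call:
jog_arm(
  moves=[
    [[-0.4,0,-0.1],0],
    [[-0.8,0,-0.27],0],
    [[-1.2,0,-0.45],0],
    [[-1.5,0,-0.58],0],
    [[-1.5,0,-0.58],0],
  ],
)

```text
t: 19.27
ee_pos: [0.4874, 0.2997, 0.0795]
ee_rot: [-0.131, 0.991, 0.001, 0.006]
contact_force: [-1.9, -0.5, 0.4]
opening: 0.0429
```

Run:
```python
from lp import *
snap('wrist','wc20'); snap('scene','sc20');s=state(); print(s['ee_pos'],s['contact_force'],s['opening'])
b=cv2.imread('pics/sc20.png'); a=cv2.imread('pics/wc20.png')
cv2.imwrite('pics/m20.png',np.hstack([cv2.resize(a,(440,330)),cv2.resize(b[140:250,210:320],(330,330),interpolation=cv2.INTER_CUBIC)]))
```

```text
[0.48732972 0.2996749  0.07945611] [-1.7772171  -0.72709288  1.65722176] 0.043007212351425135
```

View pics/m20.png

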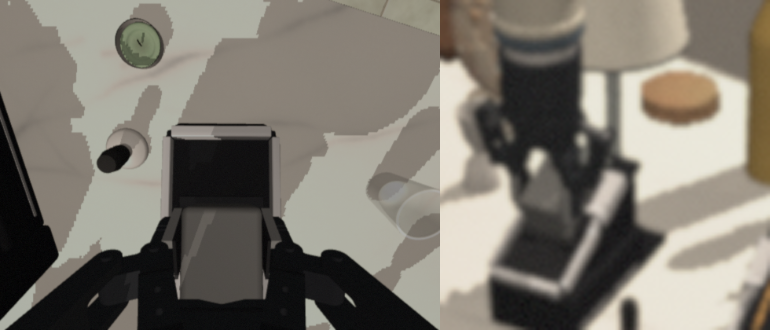

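Call:
jog_arm(
  moves=[
    [[-0.3,0,-0.13],0],
    [[-0.6,0,-0.27],0],
    [[-0.6,0,-0.27],0],
  ],
)

```text
t: 19.75
ee_pos: [0.4938, 0.3015, 0.0825]
ee_rot: [-0.131, 0.991, 0.001, 0.007]
contact_force: [-1.4, -0.0, 0.7]
opening: 0.0427
```

Call:
jog_arm(
  moves=[
    [[-0.15,0,-0.07],0],
    [[-0.3,0,-0.13],0],
    [[-0.3,0,-0.13],0],
  ],
)

```text
t: 20.12
ee_pos: [0.497, 0.3024, 0.0838]
ee_rot: [-0.131, 0.991, 0.001, 0.007]
contact_force: [-0.3, -0.3, -2.5]
opening: 0.043
```

Run:
```python
from lp import *
snap('wrist','wc21'); snap('scene','sc21');s=state(); print(s['ee_pos'],s['contact_force'],s['opening'])
b=cv2.imread('pics/sc21.png'); a=cv2.imread('pics/wc21.png')
cv2.imwrite('pics/m21.png',np.hstack([cv2.resize(a,(440,330)),cv2.resize(b[140:250,210:320],(330,330),interpolation=cv2.INTER_CUBIC)]))
```

```text
[0.49670533 0.30226059 0.08372041] [-0.25262743 -0.2693354  -2.1048325 ] 0.042963822112209324
```

View pics/m21.png

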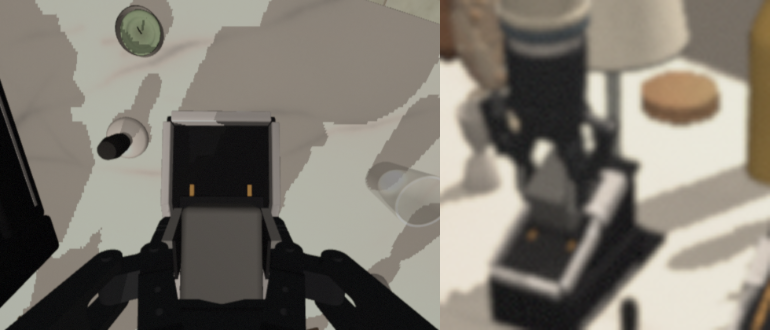

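Call:
jog_arm(
  moves=[
    [[-0.1,0,-0.04],0],
    [[-0.2,0,-0.07],0],
    [[-0.2,0,-0.07],0],
  ],
)

```text
t: 20.6
ee_pos: [0.4974, 0.3023, 0.0839]
ee_rot: [-0.131, 0.991, 0.001, 0.005]
contact_force: [-5.1, -1.3, -3.2]
opening: 0.0429
```

Call:
jog_arm(
  moves=[
    [[0.2,0,0.12],0],
    [[0.4,0,0.2],0],
    [[0.4,0,0.2],0],
  ],
)

```text
t: 20.98
ee_pos: [0.495, 0.3019, 0.0826]
ee_rot: [-0.131, 0.991, 0.001, 0.007]
contact_force: [1.8, -0.5, 2.2]
opening: 0.043
```

Run:
```python
from lp import *
snap('wrist','wc22');s=state(); print(s['ee_pos'],s['contact_force'],s['opening'])
```

```text
[0.49502722 0.30189903 0.08267058] [3.5954012  0.61090181 3.16882377] 0.042701613509303016
```

Call:
jog_arm(
  moves=[
    [[0,0,0],0],
    [[0,0,0],0],
    [[0,0,0],0],
    [[0,0,0],0],
    [[0,0,0],0],
  ],
  jaw=8.5,
)

```text
t: 21.65
ee_pos: [0.4949, 0.3018, 0.0826]
ee_rot: [-0.131, 0.991, 0.001, 0.007]
contact_force: [-0.3, 0.1, -0.4]
opening: 0.0849
```

Call:
jog_arm(
  moves=[
    [[0.8,0,-1.5],0],
    [[2.5,0,-4],0],
    [[5,0,-8],0],
    [[8,0,-11],0],
    [[11,0,-13],0],
    [[12,0,-14],0],
    [[12,0,-14],0],
  ],
)

```text
t: 22.52
ee_pos: [0.3775, 0.2703, 0.222]
ee_rot: [-0.131, 0.991, 0.002, 0.008]
contact_force: [1.1, 0.7, 0.1]
opening: 0.0851
```

Run:
```python
from lp import *
snap('wrist','wc23');snap('scene','sc23');snap('top','tp23');s=state(); print(s['ee_pos'],s['contact_force'],s['opening'])
b=cv2.imread('pics/sc23.png'); a=cv2.imread('pics/wc23.png')
cv2.imwrite('pics/m23.png',np.hstack([cv2.resize(a,(440,330)),cv2.resize(b[160:270,210:320],(330,330),interpolation=cv2.INTER_CUBIC)]))
t=cv2.imread('pics/tp23.png'); t0=cv2.imread('pics/top0.png')
cv2.imwrite('pics/t23.png',np.vstack([cv2.resize(x[140:270,140:410],(600,290),interpolation=cv2.INTER_CUBIC) for x in (t0,t)]))
```

```text
[0.37773551 0.27013905 0.22041985] [0.30771441 0.05139005 0.70831258] 0.08492354701194456
```

View pics/m23.png

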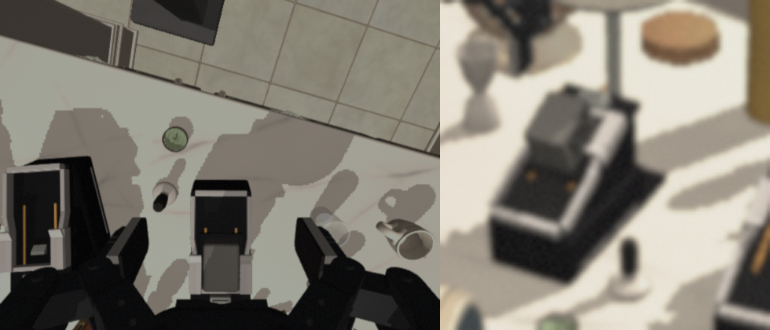

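View pics/t23.png

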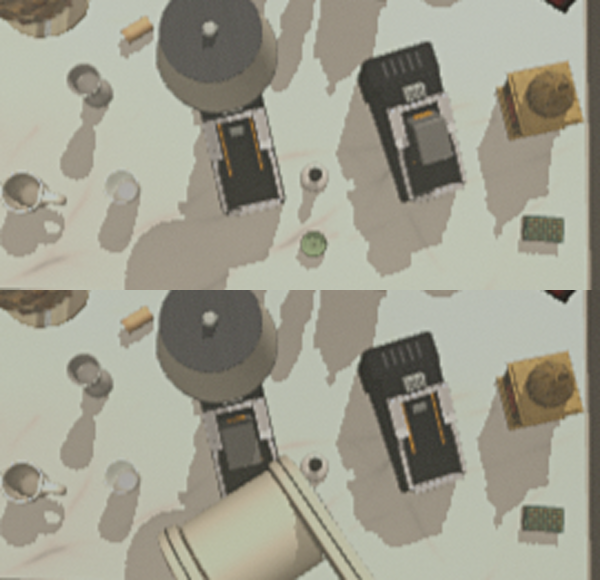

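Run:
```python
from h import *
print(state()['t'],manip.sign_off())
```

```text
the job is handed in; nothing more can be done
22.675 None
```

The battery pack is latched in the lamp, and I handed the job in at 22.7 s, well inside the 51 s limit. I pressed the charger catch until the pack slid to the foot stop, then lifted it out square to the rail and laid it in the lamp's rail. I gripped it again near its rear, to stay clear of the shade, and slid it up under the lips.

**Latch:** The push met the catch's resistance, which then dropped off, and about 1 mm further the pack met the head stop at about 5 N. Pulled back, it gave about 2.4 mm and then resisted with 3–4 N. After I let go, the wrist, scene and top pictures show the pack staying at the head of the lamp's rail. I inferred the click from these forces and did not see the tooth itself.

**Bystanders:** The wine stopper, shot glass, cup, jigger and matchbox look unmoved between the first and last top views. The tea light was hidden under the arm in the last top view, but the wrist view shows it standing in its place.

**Force:** The highest force I read was about 7 N, but I only read it at the end of each move and at my checks.

**One disagreement:** The fingertips, when shut, are about 30 mm behind the reported TCP, and about 45 mm behind when open. The cameras showed this, and contact with the charger pad confirmed it for the shut fingers. I worked from those measured offsets, not from the stated tip position.

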